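Swap the sample block in the reader slide and push it home

ROBOT

A 6-joint arm with a two-finger parallel gripper is mounted at the origin on the work surface. World frame = base frame: x ahead of the robot, y to its left, z up, the work surface at z = 0. Lengths are in mm, angles in rad, forces in N, time in s.
With the tool pointing down it reaches from about 225 to 725 mm from the base axis. Payload 3.1 kg.
Tool frame: the origin (TCP) lies on the mounting face of the last link; the fingertips stand tips_ahead ahead of it and the grasp point (between the pads) lies 155 mm ahead of it (tips_ahead is the distance from the TCP to the fingertips, in mm); z points along the fingers, y is the line along which they close (so a half turn about z gives the same grasp; the last joint's range is limited). The gripper opens to 85 mm and grips with 20 to 120 N. Pads are 22 mm wide; open, the fingers measure 114 mm over their backs; the gripper's body (76 mm by 85 mm) begins 54 mm behind the grasp point. The pads swing forward as they close: fully open they stand 13 mm farther back than shut.
Start: joints at [-1.35, 0.048, 0.099, 1.622, 0, 1.443], TCP at [179.414, -493.385, 404.712] pointing down, gripper open.
Joint ranges: [-2.91, 2.91], [-0.99, 1.94], [-1.21, 1.42], [-2.12, 2.29], [-1.49, 1.47], [-3.14, 3.14]. Speed limits (rad/s): [2.79, 2.79, 3.14, 3.14, 3.14, 3.14].

INTERFACE

Orientations are given as a 3x3 rotation matrix whose columns are the frame's x, y, z axes.
In Python, from workcell import * gives the robot as it stands. The module is installed in compiled form; this text tells all that it offers.
- The arm moves only by the tool apply_moves, never from a script. Its argument "increments" is a list of rows, each a list of 7 numbers: the shift along the tool's x, y, z each as a share of 20 mm, from -1 to 1, then the turn, a rotation vector about the tool's x, y, z each as a share of 0.08 rad, from -1 to 1, then the closure, from -1 (fully open) to 1 (shut). A call has 1 to 8 rows; each row shifts and turns the commanded pose from where the row before left it, along the tool's axes as they then stand; what a row does not reach is not made up. A row lasts 1/12 s, in which the tool goes at most 41.7 mm and 7.16 degrees, less where a joint would pass 70% of its speed; a pose out of reach is approached as far as the arm can. A call with a number of a shift or a turn outside -1 to 1 is refused whole. A call with a gripper value outside its range is refused whole. The fingers move at their own pace and stop on an object; "squeeze" is the grip in N (left out, the last holds). Time passes only in rows, so rows that do not move let the fingers close. It gives the time, the measured TCP pose, the force, the opening and the grip force at its end, in the units of the state.
- get_state(): the state, without advancing time (a new reading comes with each control period).
- capture(name): name is "scene" or "top"; returns (picture, depth): 480x640x3 uint8, red, green, blue; 480x640 float32, mm along the optical axis (not along the pixel's ray), 0 where there is no reading.
- camera_info(name): a dict with "intrinsics" (3x3 intrinsics, pixels), "k1" (the pictures are not rectified: a ray, as slopes to the right and down, at radius r is drawn at 1 + k1 r^2 times it, then the intrinsics apply), "R" (3x3) and "t" (3): a world point X has camera coordinates R X + t. Camera axes: x right, y down, z forward; pixel columns grow to the right and rows downward; lengths in mm; the calibration is good to about 2 mm. A picture is of the moment at which its call begins. camera_info takes no time and is no camera call.
- finish_job(): hands the job in; it is judged then, once.
The state is a dict: "t": time; "qpos": joint angles; "joint_vel": joint speeds; "joint_efforts": joint torques, N m; "eef_pos": TCP position; "tool_rot": TCP orientation; "force": force on the tool from outside, world axes, zero at the start; "torque": the same for the moment, N m; "finger_gap": finger opening in mm; "finger_force": force on a finger pad.
Only numpy, scipy, OpenCV 4.12 (cv2) and the standard library are available. Lean on these libraries where they do the work, as an engineer would, in place of code of your own. Each camera call takes 0.05 s, during which the arm holds its last target. There are 200 camera calls.

TASK

Lift the sample block that has been read out of the reader's slide and stand it upright on the floor of the steel tray, in the free half beside the block already there. Then press the fresh oblong block from the grey mat flush into the slide's recess and let go of it, and push the slide fully home against its spring, hold it there for a moment, and let it spring right back out with the block still seated. Leave the square block, the beaker, the bottle and the block already in the tray where they stand.

Things in the scene. Friction and masses are not known exactly. Their poses are not given: they have to be found in the camera images.
- fresh_block: Oblong white block on the grey mat. Foot 100 x 60 mm, z = 0 to 21 mm; wider shoulder 108 (x) x 68 (y) mm, z = 21 to 35 mm; in the middle of the top a grip rib 50 mm long (x), 14 mm thick (y), z = 35 to 73 mm; at the corners four grey caps, 16 mm wide, 12 mm high. About 0.3 kg. Origin: centre of the underside, z up. Half a turn makes no difference.
- spent_block: The block already read: same shape, size, mass and origin as fresh_block. It starts seated in the slide's recess.
- old_block: An earlier block, left alone: same shape, size, mass and origin as fresh_block. It stands in one half of the tray, near y = +43 mm in the tray's frame, its x along the tray's x.
- tray: Open steel tray, fixed, 178 (x) x 188 (y) x 25 mm outside, walls and floor 4 mm. Origin: centre of the underside; the floor is at z = 4 mm. The free half is the -y half, centre y = -43 mm. The tray may be turned any way.
- seat (a point): Centre of the recess mouth in the dark steel slide, level with its rim, 48 mm above the bench; moves with the slide. x: the way the slide is pushed in; z up. Recess 104 (x) x 64 (y) mm, 22 mm deep; slide 124 x 84 mm outside. A seated block's shoulder lies flat on the rim: its underside is 21 mm below this point, its x along this x, either way round.
- push_plate (a point): On the outer face of the dark steel push plate at the slide's outer (robot) end: 80 mm wide (y), 12 mm thick (x). The point is mid-width, 62 mm above the bench; the plate's top edge is at 84 mm. It is pushed along +x of this frame (axes as the seat's). Outer face 74 mm from the seat's centre.
- carrier (a joint): Travel of the slide in m: 0 sprung out (rest), 0.045 fully home against its stop. The spring pushes back with 4 N at rest and 10 N fully home.
- reader: Block reader, fixed: white base plate 315 x 150 x 20 mm high, and a head 120 mm high at its far end. Origin: underside, on the middle line; x is the slide's direction. The head spans x = 25 to 165, y = -75 to 75 mm, with a tunnel 100 mm wide and up to 85 mm above the bench for the loaded slide; the seat is at x = -60 mm at rest.
- mat: Thin grey mat, fixed, 250 x 250 x 4 mm; origin at the centre of its underside. The fresh block, square block, beaker and bottle stand on it.
- square_block: White plastic block of another kind, left alone: shoulder 82 x 82 mm, otherwise like the oblong blocks, 73 mm high with its rib. Origin: centre of the underside. Does not fit the recess.
- beaker: Glass beaker, left alone: 68 mm wide, 90 mm high, open. Origin: centre of the underside.
- bottle: Amber bottle, left alone: 56 mm wide, 150 mm high. Origin: centre of the underside.

How it is judged:
By the outcome, as a careful person would: the job done as asked, in the order asked, and still so for the second after the job is handed in, with the robot touching nothing.
It also fails if it takes over 69 s, if anything falls off the work surface, if the arm or the gripper's body presses on something with over 40 N, if the wrist force passes 120 N, or if a joint passes its speed limit or range.

## Working session

There is one attempt and no reset: what is moved stays moved. The work goes in short steps, Python scripts to look and compute and a tool call to move; the robot and the scene stay as the last step left them, time stands still between calls to the robot, and variables do not carry over. Pictures are saved under pics/ and viewed, at most 10 in all, crops included, and the job is handed in when it is done.

Besides the shell and the picture viewer there is one more tool, called after ">>>" by a JSON object that holds its "fn" and its "kwargs", one argument or row to a line. apply_moves: Moves the arm, as the interface text tells. Its arguments: {"type":"object","properties":{"increments":{"type":"array","items":{"type":"array","items":{"type":"number"}}},"squeeze":{"type":"number"}},"required":["increments"]}

```bash
mkdir -p pics; cat > h.py <<'E'
from workcell import *
import numpy as np, cv2
def rays(name,uv):
    c=camera_info(name);K=np.array(c["intrinsics"]);k1=c["k1"]
    uv=np.atleast_2d(np.array(uv,float))
    d=np.c_[(uv[:,0]-K[0,2])/K[0,0],(uv[:,1]-K[1,2])/K[1,1]]
    s=d.copy()
    for _ in range(20): s=d/(1+k1*(s**2).sum(1,keepdims=True))
    R=np.array(c["R"]);t=np.array(c["t"])
    return -R.T@t, np.c_[s,np.ones(len(s))]@R
def plane(name,uv,z):
    o,d=rays(name,uv); return o+d*((z-o[2])/d[:,2])[:,None]
def cloud(name,depth):
    v,u=np.mgrid[0:480,0:640]
    o,d=rays(name,np.c_[u.ravel(),v.ravel()])
    P=o+d*depth.reshape(-1,1); P[depth.ravel()==0]=np.nan
    return P.reshape(480,640,3)
E
python3 - <<'E'
from h import *
for n in ("scene","top"):
    p,d=capture(n); cv2.imwrite(f"pics/{n}0.png",p[:,:,::-1]); np.save(n+"0.npy",d); np.save(n+"0p.npy",p)
    c=camera_info(n); print(n,c, (-np.array(c["R"]).T@np.array(c["t"])).round())
s=get_state();print(s)
E
```

```text
scene {'intrinsics': array([[452.9552115 ,   0.        , 321.44461597],
       [  0.        , 452.9552115 , 238.32193992],
       [  0.        ,   0.        ,   1.        ]]), 'k1': 0.017019820109281884, 'R': array([[ 0.832613  ,  0.55384798,  0.00282875],
       [ 0.4689144 , -0.70219392, -0.53576393],
       [-0.29474544,  0.44741046, -0.84436308]]), 't': array([-456.54618783, -204.12290602, 1130.48645561])} [ 809. -396.  846.]
top {'intrinsics': array([[448.25816   ,   0.        , 321.02786439],
       [  0.        , 448.25816   , 242.49057977],
       [  0.        ,   0.        ,   1.        ]]), 'k1': -0.008112947837648531, 'R': array([[ 0.02655479, -0.99899618,  0.0360761 ],
       [-0.99670128, -0.02922792, -0.07571182],
       [ 0.07669024, -0.03394658, -0.99647691]]), 't': array([ -32.90089008,  516.41509858, 1141.54356089])} [ 428.   21. 1178.]
{'t': 0.1, 'qpos': array([-1.34981610e+00,  4.86952411e-02,  9.77615725e-02,  1.62200399e+00,
        2.55284073e-05,  1.44299680e+00]), 'joint_vel': array([-7.99396209e-04, -1.77815869e-03,  3.73300777e-03,  6.20964088e-05,
       -8.39406255e-04,  4.30730981e-04]), 'joint_efforts': array([ 2.83237147e-03, -3.39850867e+01,  3.20936000e+01,  1.58525206e-02,
       -1.93377150e-04,  1.41247419e-06]), 'eef_pos': array([ 179.37129968, -493.21516035,  403.62771028]), 'tool_rot': array([[ 9.39790510e-01,  3.41750786e-01, -4.44441574e-04],
       [ 3.41750945e-01, -9.39788222e-01,  2.09485220e-03],
       [ 2.98236430e-04, -2.12061054e-03, -9.99997707e-01]]), 'force': array([ 1.23525991,  0.0816573 , -0.28093087]), 'torque': array([ 0.01262401,  0.00744597, -0.00893504]), 'finger_force': 0.0, 'finger_gap': 85.29661761088074}
```

View pics/scene0.png

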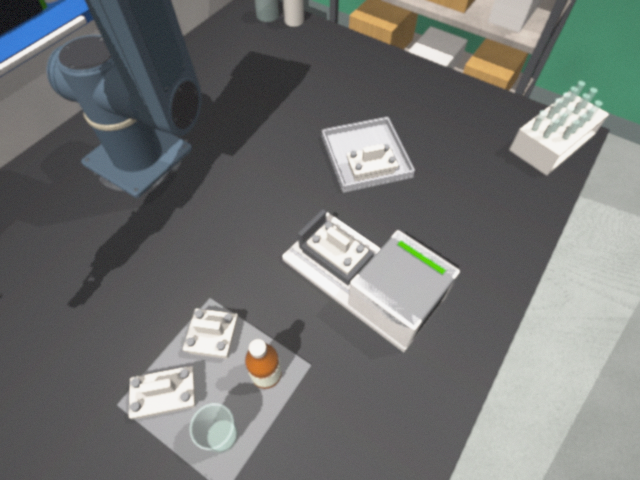

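View pics/top0.png

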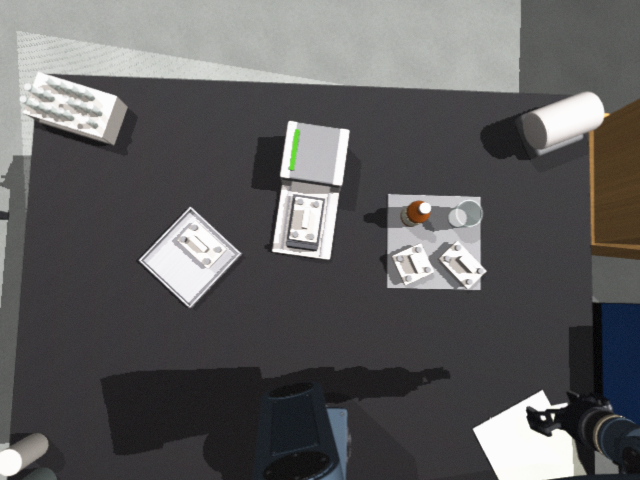

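Scene view: spent block in slide at (337,243), tray (367,153) with old block toward lower half, fresh oblong block at (162,392), square at (210,332), bottle (262,362), beaker (213,428). Top view: spent (305,220), tray centre (190,257), fresh (462,264), square (412,264).

```bash
cat > meas.py <<'E'
from h import *
def rect(xy):
    # trimmed min-area rectangle
    c=np.median(xy,0); r=cv2.minAreaRect(xy.astype(np.float32))
    b=cv2.boxPoints(r); e0=b[1]-b[0]; e1=b[2]-b[1]
    e=e0 if np.linalg.norm(e0)>np.linalg.norm(e1) else e1
    a=np.degrees(np.arctan2(e[1],e[0]))
    if a>90:a-=180
    if a<=-90:a+=180
    return np.round(r[0],1),np.round(sorted(r[1]),1),round(float(a),1)
def big(m):
    n,l,s,_=cv2.connectedComponentsWithStats(m.astype(np.uint8)); return l==1+np.argmax(s[1:,4])
E
python3 - <<'E'
from meas import *
cs={"top":{"spent":(305,220),"fresh":(462,264),"old":(199,244),"square":(412,264)},"scene":{"spent":(337,245),"fresh":(162,390),"old":(373,158),"square":(210,330)}}
zt={"spent":100,"fresh":77,"old":77,"square":77}
for n in cs:
    d=np.load(n+"0.npy");p=np.load(n+"0p.npy").astype(int)
    C=cloud(n,d)
    z=C[...,2]; bench=(p.max(2)<60)&(C[...,0]>250)
    print(n,"bench z",np.nanmedian(z[bench]),np.nanstd(z[bench&(abs(z)<20)]))
    for k,(u,v) in cs[n].items():
        w=np.zeros((480,640),bool);w[v-45:v+45,u-45:u+45]=1
        rel=z-(zt[k]-73)
        for nm,(a,b) in {"rib":(64,82),"sh":(27,55)}.items():
            m=big(w&(rel>a)&(rel<b))
            if nm=="sh": m=big(w&(rel>27)&(rel<82))
            print(n,k,nm,m.sum(),rect(C[m][:,:2]),"z",np.median(C[m][:,2]).round(1))
    if n=="top":
        # tray
        for nm,(u0,u1,v0,v1,a,b) in {"trayrim":(130,250,200,312,15,34)}.items():
            w=np.zeros((480,640),bool);w[v0:v1,u0:u1]=1
            m=big(w&(z>a)&(z<b));print(nm,m.sum(),rect(C[m][:,:2]),np.median(C[m][:,2]))
        w=np.zeros((480,640),bool);w[110:200,270:360]=1
        m=big(w&(z>108));print("head",rect(C[m][:,:2]),np.median(z[m]))
        w[:]=0;w[110:270,265:355]=1
        m=big(w&(z>10));print("reader",rect(C[m][:,:2]))
E
```

```text
top bench z 0.7254276994278825 2.564313430575785
top spent rib 121 (array([571.6,  22.4]), array([14. , 50.1]), -7.0) z 100.4
top spent sh 1167 (array([572.5,  22.1]), array([ 67.9, 113.5]), -7.1) z 63.4
top fresh rib 127 (array([ 470. , -380.7]), array([14.8, 49.3]), 45.1) z 77.6
top fresh sh 1141 (array([ 469.8, -381.7]), array([ 69.7, 109.3]), 44.5) z 40.9
top old rib 127 (array([502.2, 283.5]), array([14. , 49.2]), 48.9) z 77.2
top old sh 1172 (array([503.1, 284.1]), array([ 68.3, 110. ]), 48.5) z 40.6
top square rib 124 (array([ 468.6, -252.5]), array([15. , 49.2]), 26.2) z 77.7
top square sh 995 (array([ 468.4, -252.9]), array([81.7, 82.3]), 25.3) z 41.3
trayrim 623 (array([471.4, 315.6]), array([180.3, 189.3]), -41.1) 24.52823217184732
head (array([725.8,   5.3]), array([141.6, 150. ]), 83.6) 120.77861396856576
reader (array([639.2,  14.9]), array([150.2, 315.7]), -6.4)
scene bench z -36.665680161226874 nan
scene spent rib 200 (array([571.3,  22.1]), array([15.4, 51. ]), -6.6) z 99.4
scene spent sh 1602 (array([571.8,  23.4]), array([ 70.8, 108.8]), -7.0) z 63.2
scene fresh rib 312 (array([ 469. , -382.6]), array([15.6, 50.3]), 46.9) z 77.4
scene fresh sh 2645 (array([ 469.7, -382.5]), array([ 70. , 109.6]), 44.6) z 40.3
scene old rib 146 (array([503.3, 283.2]), array([17. , 50.9]), 49.6) z 76.1
scene old sh 1121 (array([503. , 283.2]), array([ 71.3, 107.6]), 48.4) z 40.8
scene square rib 246 (array([ 468.4, -253.6]), array([14.8, 49.8]), 25.5) z 77.0
scene square sh 1911 (array([ 468.7, -254. ]), array([82.1, 82.8]), -63.8) z 40.4
  var = nanvar(a, axis=axis, dtype=dtype, out=out, ddof=ddof,
```

```bash
cat > go.py <<'E'
from h import *
import sys
def go(x,y,ztcp,phi):
    s=get_state();R=s["tool_rot"];p=s["eef_pos"]
    d=np.array([x,y,ztcp])-p
    a=np.degrees(np.arctan2(R[1,0],R[0,0])); da=(phi-a+180)%360-180
    print("t",round(s["t"],2),"pos",p.round(1),"phi",round(a,2),"tilt",R[:2,2].round(4),"gap",round(s["finger_gap"],1),"F",s["force"].round(1),"q",s["qpos"].round(2))
    print("shift units (tool xyz)",(R.T@d/20).round(2),"turn z units",round(-np.radians(da)/.08,2),"pure world d",d.round(1))
if __name__=="__main__": go(*map(float,sys.argv[1:5]))
E
python3 -c "
import workcell;print([n for n in dir(workcell) if n[0]!='_']); print(getattr(workcell,'tips_ahead',None))"
```

```text
['PlanningError', 'camera_info', 'capture', 'finish_job', 'get_state', 'tips_ahead']
173.4
```

>>> {"fn": "apply_moves", "kwargs": {
  "increments": [
    [0,0,0,0,0,-1,0.2],
    [0,0,0,0,0,-1,0.2],
    [0,0,0,0,0,-1,0.2],
    [0,0,0,0,0,-1,0.2],
    [0,0,0,0,0,-1,0.2],
    [0,0,0,0,0,-1,0.2],
    [0,0,0,0,0,-1,0.2],
    [0,0,0,0,0,-1,0.2]
  ]
}}

```text
t: 0.77
eef_pos: [179.4, -493.3, 404.0]
tool_rot: [[0.546, 0.838, -0.0], [0.838, -0.546, 0.001], [0.001, -0.001, -1.0]]
force: [0.3, -0.2, 0.4]
finger_gap: 34.1
finger_force: 0.0
```

>>> {"fn": "apply_moves", "kwargs": {
  "increments": [
    [0,0,0,0,0,-1,0.2],
    [0,0,0,0,0,-1,0.2],
    [0,0,0,0,0,-1,0.2],
    [0,0,0,0,0,-1,0.2],
    [0,0,0,0,0,-1,0.2],
    [0,0,0,0,0,-1,0.2],
    [0,0,0,0,0,-1,0.2],
    [0,0,0,0,0,-1,0.2]
  ]
}}

```text
t: 1.43
eef_pos: [179.4, -493.3, 404.0]
tool_rot: [[-0.062, 0.998, -0.0], [0.998, 0.062, 0.001], [0.001, -0.0, -1.0]]
force: [0.2, 0.2, 0.1]
finger_gap: 34.2
finger_force: 0.0
```

>>> {"fn": "apply_moves", "kwargs": {
  "increments": [
    [0,0,0,0,0,-1,0.2],
    [0,0,0,0,0,-1,0.2],
    [0,0,0,0,0,-1,0.2],
    [0,0,0,0,0,-1,0.2],
    [0,0,0,0,0,-1,0.2],
    [0,0,0,0,0,-1,0.2],
    [0,0,0,0,0,-1,0.2],
    [0,0,0,0,0,-1,0.2]
  ]
}}

```text
t: 2.1
eef_pos: [179.4, -493.3, 404.0]
tool_rot: [[-0.646, 0.764, -0.0], [0.764, 0.646, 0.001], [0.001, 0.001, -1.0]]
force: [0.2, 0.1, 0.7]
finger_gap: 34.0
finger_force: 0.0
```

>>> {"fn": "apply_moves", "kwargs": {
  "increments": [
    [0,0,0,0,0,-1,0.2],
    [0,0,0,0,0,-1,0.2],
    [0,0,0,0,0,-1,0.2],
    [0,0,0,0,0,-1,0.2],
    [0,0,0,0,0,-1,0.2],
    [0,0,0,0,0,-1,0.2],
    [0,0,0,0,0,-1,0.2],
    [0,0,0,0,0,-1,0.2]
  ]
}}

```text
t: 2.77
eef_pos: [179.4, -493.3, 404.0]
tool_rot: [[-0.974, 0.227, -0.0], [0.227, 0.974, 0.001], [0.001, 0.001, -1.0]]
force: [-0.0, -0.6, -0.2]
finger_gap: 34.3
finger_force: 0.0
```

>>> {"fn": "apply_moves", "kwargs": {
  "increments": [
    [0,0,0,0,0,-1,0.2],
    [0,0,0,0,0,-0.4,0.2],
    [0,0,0,0,0,0,0.2]
  ]
}}

```text
t: 3.02
eef_pos: [179.4, -493.3, 404.0]
tool_rot: [[-0.993, 0.12, -0.0], [0.12, 0.993, 0.001], [0.0, 0.001, -1.0]]
force: [-0.5, -0.5, 0.7]
finger_gap: 34.2
finger_force: 0.0
```

```bash
python3 go.py 571.9 22.6 300 173.4
```

```text
t 3.02 pos [ 179.4 -493.3  404. ] phi 173.11 tilt [-0.0003  0.0013] gap 34.2 F [-0.5 -0.5  0.7] q [-1.35  0.05  0.1   1.62 -0.   -1.23]
shift units (tool xyz) [-16.39  27.96   5.23] turn z units -0.06 pure world d [ 392.5  515.9 -104. ]
```

>>> {"fn": "apply_moves", "kwargs": {
  "increments": [
    [-0.58,0.99,0,0,0,-0.06,0.2],
    [-0.58,0.99,0,0,0,0,0.2],
    [-0.58,0.99,0,0,0,0,0.2],
    [-0.58,0.99,0,0,0,0,0.2],
    [-0.58,0.99,0,0,0,0,0.2],
    [-0.58,0.99,0,0,0,0,0.2],
    [-0.58,0.99,0,0,0,0,0.2],
    [-0.58,0.99,0,0,0,0,0.2]
  ]
}}

```text
t: 3.68
eef_pos: [290.5, -345.8, 404.3]
tool_rot: [[-0.993, 0.117, -0.0], [0.117, 0.993, 0.001], [0.0, 0.001, -1.0]]
force: [0.4, -0.2, -0.8]
finger_gap: 34.2
finger_force: 0.0
```

>>> {"fn": "apply_moves", "kwargs": {
  "increments": [
    [-0.58,0.99,0,0,0,0,0.2],
    [-0.58,0.99,0,0,0,0,0.2],
    [-0.58,0.99,0,0,0,0,0.2],
    [-0.58,0.99,0,0,0,0,0.2],
    [-0.58,0.99,0,0,0,0,0.2],
    [-0.58,0.99,0,0,0,0,0.2],
    [-0.58,0.99,0,0,0,0,0.2],
    [-0.58,0.99,0,0,0,0,0.2]
  ]
}}

```text
t: 4.35
eef_pos: [401.0, -199.2, 404.4]
tool_rot: [[-0.993, 0.117, -0.0], [0.117, 0.993, 0.0], [0.0, 0.0, -1.0]]
force: [0.4, -0.4, -0.0]
finger_gap: 34.2
finger_force: 0.0
```

>>> {"fn": "apply_moves", "kwargs": {
  "increments": [
    [-0.58,0.99,0,0,0,0,0.2],
    [-0.58,0.99,0,0,0,0,0.2],
    [-0.58,0.99,0,0,0,0,0.2],
    [-0.58,0.99,0,0,0,0,0.2],
    [-0.58,0.99,0.5,0,0,0,0.2],
    [-0.58,0.99,0.5,0,0,0,0.2],
    [-0.58,0.99,0.5,0,0,0,0.2],
    [-0.58,0.99,0.5,0,0,0,0.2]
  ]
}}

```text
t: 5.02
eef_pos: [511.5, -52.6, 363.9]
tool_rot: [[-0.993, 0.117, -0.0], [0.117, 0.993, 0.0], [0.0, -0.0, -1.0]]
force: [0.1, -0.6, 0.4]
finger_gap: 33.9
finger_force: 0.0
```

>>> {"fn": "apply_moves", "kwargs": {
  "increments": [
    [-0.58,0.99,0.5,0,0,0,0.2],
    [-0.58,0.99,0.5,0,0,0,0.2],
    [-0.5,0.9,0.5,0,0,0,0.2],
    [-0.3,0.5,0.5,0,0,0,0.2],
    [0,0,0,0,0,0,0.2],
    [0,0,0,0,0,0,0.2]
  ]
}}

```text
t: 5.52
eef_pos: [557.4, 9.1, 323.4]
tool_rot: [[-0.993, 0.115, -0.003], [0.115, 0.993, -0.0], [0.003, -0.001, -1.0]]
force: [-0.8, 0.3, -0.0]
finger_gap: 34.0
finger_force: 0.0
```

```bash
python3 go.py 571.9 22.6 240.5 173.4
```

```text
t 5.52 pos [557.4   9.1 323.4] phi 173.38 tilt [-0.0032 -0.0004] gap 34.0 F [-0.8  0.3 -0. ] q [-0.1   0.13  0.03  1.47 -0.    0.01]
shift units (tool xyz) [-0.66  0.76  4.14] turn z units -0.0 pure world d [ 14.5  13.5 -82.9]
```

>>> {"fn": "apply_moves", "kwargs": {
  "increments": [
    [-0.66,0.76,0,0,0,0,0.2],
    [0,0,1,0,0,0,0.2],
    [0,0,1,0,0,0,0.2],
    [0,0,1,0,0,0,0.2],
    [0,0,0.5,0,0,0,0.2],
    [0,0,0.3,0,0,0,0.2],
    [0,0,0.3,0,0,0,0.2],
    [0,0,0,0,0,0,0.2]
  ]
}}

```text
t: 6.18
eef_pos: [572.4, 22.0, 242.5]
tool_rot: [[-0.993, 0.117, -0.001], [0.117, 0.993, -0.0], [0.001, -0.0, -1.0]]
force: [-0.0, -0.4, -0.2]
finger_gap: 34.2
finger_force: 0.0
```

```bash
python3 go.py 571.9 22.6 240.5 173.4; python3 - <<'E'
from h import *
p,d=capture("scene"); cv2.imwrite("pics/g1.png",cv2.resize(p[170:320,250:450,::-1],(800,600),interpolation=cv2.INTER_CUBIC))
E
```

```text
t 6.18 pos [572.4  22.  242.5] phi 173.31 tilt [-0.0005 -0.0001] gap 34.2 F [-0.  -0.4 -0.2] q [-0.08  0.2  -0.06  1.31 -0.    0.04]
shift units (tool xyz) [0.03 0.03 0.1 ] turn z units -0.02 pure world d [-0.5  0.6 -2. ]
```

View pics/g1.png

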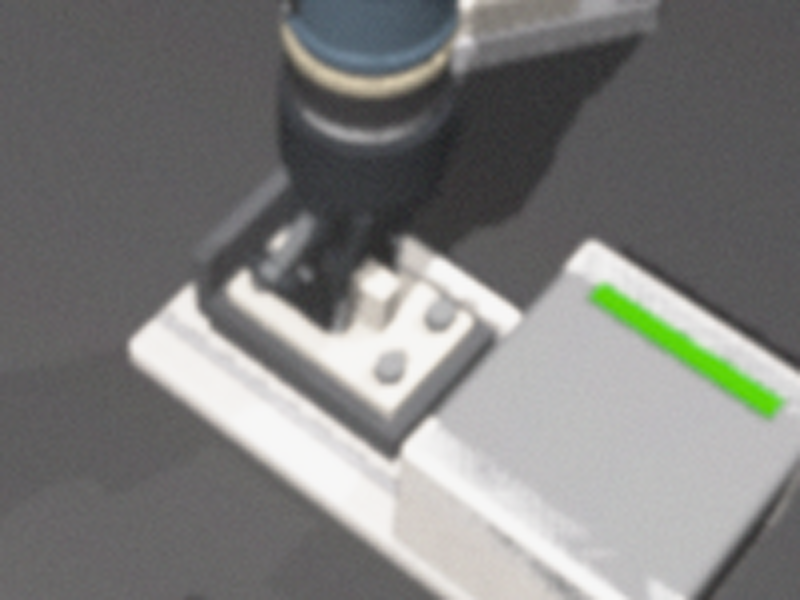

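The fingers straddle the rib (rib at crop ~(378,290), near fingertip at ~(340,320)), clear of the caps. Closing.

>>> {"fn": "apply_moves", "kwargs": {
  "increments": [
    [0,0,0,0,0,0,1],
    [0,0,0,0,0,0,1],
    [0,0,0,0,0,0,1],
    [0,0,0,0,0,0,1],
    [0,0,0,0,0,0,1],
    [0,0,0,0,0,0,1]
  ],
  "squeeze": 60
}}

```text
t: 6.73
eef_pos: [573.3, 22.6, 244.3]
tool_rot: [[-0.993, 0.116, 0.003], [0.116, 0.993, -0.0], [-0.003, 0.0, -1.0]]
force: [0.1, 0.8, 5.2]
finger_gap: 12.6
finger_force: 59.9
```

```bash
python3 go.py 571.9 22.6 240.5 173.4
```

```text
t 6.73 pos [573.3  22.6 244.3] phi 173.36 tilt [ 0.0028 -0.0001] gap 12.6 F [0.1 0.8 5.2] q [-0.08  0.2  -0.06  1.31  0.    0.04]
shift units (tool xyz) [ 0.07 -0.01  0.19] turn z units -0.01 pure world d [-1.4  0.  -3.8]
```

>>> {"fn": "apply_moves", "kwargs": {
  "increments": [
    [0,0,-0.3,0,0,0,1],
    [0,0,-0.3,0,0,0,1],
    [0,0,-0.5,0,0,0,1],
    [0,0,-0.7,0,0,0,1],
    [0,0,-0.7,0,0,0,1],
    [0,0,-0.7,0,0,0,1],
    [0,0,-0.5,0,0,0,1],
    [0,0,0,0,0,0,1]
  ]
}}

```text
t: 7.4
eef_pos: [573.2, 22.5, 319.7]
tool_rot: [[-0.993, 0.116, 0.004], [0.116, 0.993, -0.0], [-0.004, 0.0, -1.0]]
force: [0.2, 0.1, -2.7]
finger_gap: 13.0
finger_force: 58.9
```

```bash
python3 go.py 439 343.9 320 173.4
```

```text
t 7.4 pos [573.2  22.5 319.7] phi 173.35 tilt [ 0.0038 -0.0004] gap 13.0 F [ 0.2  0.1 -2.7] q [-0.08  0.17  0.06  1.46 -0.    0.04]
shift units (tool xyz) [ 8.52 15.19 -0.05] turn z units -0.01 pure world d [-1.342e+02  3.214e+02  3.000e-01]
```

>>> {"fn": "apply_moves", "kwargs": {
  "increments": [
    [0.45,0.8,0,0,0,0,1],
    [0.45,0.8,0,0,0,0,1],
    [0.45,0.8,0,0,0,0,1],
    [0.45,0.8,0,0,0,0,1],
    [0.45,0.8,0,0,0,0,1],
    [0.45,0.8,0,0,0,0,1],
    [0.45,0.8,0,0,0,0,1],
    [0.45,0.8,0,0,0,0,1]
  ]
}}

```text
t: 8.07
eef_pos: [515.1, 158.7, 315.6]
tool_rot: [[-0.993, 0.116, -0.002], [0.116, 0.993, -0.0], [0.002, -0.001, -1.0]]
force: [-0.2, 0.2, -3.9]
finger_gap: 13.2
finger_force: 58.9
```

>>> {"fn": "apply_moves", "kwargs": {
  "increments": [
    [0.45,0.8,0,0,0,0,1],
    [0.45,0.8,0,0,0,0,1],
    [0.45,0.8,0,0,0,0,1],
    [0.45,0.8,0,0,0,0,1],
    [0.45,0.8,0,0,0,0,1],
    [0.45,0.8,0,0,0,0,1],
    [0.45,0.8,0,0,0,0,1],
    [0.45,0.8,0,0,0,0,1]
  ]
}}

```text
t: 8.73
eef_pos: [458.4, 294.0, 315.5]
tool_rot: [[-0.993, 0.116, -0.002], [0.116, 0.993, -0.001], [0.002, -0.001, -1.0]]
force: [-0.2, 0.4, -2.7]
finger_gap: 13.1
finger_force: 58.9
```

>>> {"fn": "apply_moves", "kwargs": {
  "increments": [
    [0.45,0.8,0,0,0,0,1],
    [0.45,0.8,0,0,0,0,1],
    [0.3,0.5,0,0,0,0,1],
    [0,0.2,0,0,0,-0.5,1],
    [0,0,0,0,0,-1,1],
    [0,0,0,0,0,-1,1],
    [0,0,0,0,0,-1,1],
    [0,0,0,0,0,-1,1]
  ]
}}

```text
t: 9.4
eef_pos: [440.5, 341.7, 315.8]
tool_rot: [[-0.969, -0.245, -0.001], [-0.245, 0.969, -0.001], [0.002, -0.001, -1.0]]
force: [-0.2, -0.7, -3.2]
finger_gap: 12.8
finger_force: 59.0
```

>>> {"fn": "apply_moves", "kwargs": {
  "increments": [
    [0,0,0,0,0,-1,1],
    [0,0,0,0,0,-1,1],
    [0,0,0,0,0,-1,1],
    [0,0,0,0,0,-1,1],
    [0,0,0,0,0,-1,1],
    [0,0,0,0,0,-1,1],
    [0,0,0,0,0,-1,1],
    [0,0,0,0,0,-0.5,1]
  ]
}}

```text
t: 10.07
eef_pos: [440.6, 341.6, 315.8]
tool_rot: [[-0.662, -0.749, -0.002], [-0.749, 0.662, -0.001], [0.002, 0.0, -1.0]]
force: [0.2, -0.6, -3.6]
finger_gap: 12.9
finger_force: 59.0
```

```bash
python3 go.py 439 343.9 240 228.7
```

```text
t 10.07 pos [440.6 341.6 315.8] phi -131.47 tilt [-0.0015 -0.0014] gap 12.9 F [ 0.2 -0.6 -3.6] q [ 0.54  0.13  0.01  1.45 -0.   -0.31]
shift units (tool xyz) [-0.04  0.13  3.79] turn z units -0.04 pure world d [ -1.6   2.3 -75.8]
```

>>> {"fn": "apply_moves", "kwargs": {
  "increments": [
    [-0.04,0.13,0.5,0,0,-0.04,1],
    [0,0,1,0,0,0,1],
    [0,0,1,0,0,0,1],
    [0,0,1,0,0,0,1],
    [0,0,0.5,0,0,0,1],
    [0,0,0.3,0,0,0,1],
    [0,0,0.2,0,0,0,1],
    [0,0,0,0,0,0,1]
  ]
}}

```text
t: 10.73
eef_pos: [439.2, 344.1, 226.0]
tool_rot: [[-0.662, -0.749, -0.001], [-0.749, 0.662, -0.001], [0.001, 0.0, -1.0]]
force: [0.0, 1.5, -3.1]
finger_gap: 13.0
finger_force: 58.9
```

```bash
python3 go.py 439 343.9 221 228.7
```

```text
t 10.73 pos [439.2 344.1 226. ] phi -131.48 tilt [-0.0009 -0.0006] gap 13.0 F [ 0.   1.5 -3.1] q [ 0.54  0.17 -0.13  1.28 -0.   -0.3 ]
shift units (tool xyz) [ 0.01 -0.    0.25] turn z units -0.04 pure world d [-0.2 -0.2 -5. ]
```

>>> {"fn": "apply_moves", "kwargs": {
  "increments": [
    [0,0,0.1,0,0,0,1],
    [0,0,0.1,0,0,0,1],
    [0,0,0,0,0,0,1]
  ]
}}

```text
t: 10.98
eef_pos: [439.7, 344.5, 223.5]
tool_rot: [[-0.662, -0.749, 0.001], [-0.749, 0.662, 0.001], [-0.001, -0.0, -1.0]]
force: [0.4, -0.1, -4.5]
finger_gap: 13.0
finger_force: 58.9
```

>>> {"fn": "apply_moves", "kwargs": {
  "increments": [
    [0,0,0.05,0,0,0,1],
    [0,0,0,0,0,0,1]
  ]
}}

```text
t: 11.15
eef_pos: [439.5, 344.3, 222.1]
tool_rot: [[-0.662, -0.749, 0.001], [-0.749, 0.662, 0.0], [-0.001, -0.0, -1.0]]
force: [0.3, -0.2, -3.9]
finger_gap: 13.0
finger_force: 58.9
```

>>> {"fn": "apply_moves", "kwargs": {
  "increments": [
    [0,0,0.07,0,0,0,1],
    [0,0,0,0,0,0,1]
  ]
}}

```text
t: 11.32
eef_pos: [439.6, 344.4, 221.3]
tool_rot: [[-0.662, -0.749, 0.001], [-0.749, 0.662, 0.001], [-0.001, -0.0, -1.0]]
force: [-1.2, -1.2, 0.8]
finger_gap: 13.1
finger_force: 59.5
```

>>> {"fn": "apply_moves", "kwargs": {
  "increments": [
    [0,0,0.05,0,0,0,1],
    [0,0,0,0,0,0,1]
  ]
}}

```text
t: 11.48
eef_pos: [439.5, 344.4, 221.3]
tool_rot: [[-0.662, -0.749, 0.001], [-0.749, 0.662, 0.001], [-0.001, -0.001, -1.0]]
force: [-2.2, -2.2, 5.4]
finger_gap: 13.3
finger_force: 60.4
```

>>> {"fn": "apply_moves", "kwargs": {
  "increments": [
    [0,0,0,0,0,0,0.2],
    [0,0,0,0,0,0,0.2],
    [0,0,0,0,0,0,0.2],
    [0,0,-0.4,0,0,0,0.2],
    [0,0,-0.8,0,0,0,0.2],
    [0,0,-1,0,0,0,0.2],
    [0,0,-1,0,0,0,0.2],
    [0,0,-1,0,0,0,0.2]
  ]
}}

```text
t: 12.15
eef_pos: [439.3, 344.2, 304.5]
tool_rot: [[-0.662, -0.749, 0.0], [-0.749, 0.662, 0.0], [-0.0, -0.0, -1.0]]
force: [0.5, 0.8, 0.5]
finger_gap: 34.0
finger_force: 0.0
```

>>> {"fn": "apply_moves", "kwargs": {
  "increments": [
    [0,0,-1,0,0,0,0.2],
    [0,0,0,0,0,0,0.2]
  ]
}}

```text
t: 12.32
eef_pos: [440.6, 345.0, 329.1]
tool_rot: [[-0.662, -0.749, 0.008], [-0.749, 0.662, 0.005], [-0.009, -0.003, -1.0]]
force: [1.0, 0.2, 0.8]
finger_gap: 33.9
finger_force: 0.0
```

```bash
python3 go.py 469.7 -382 320 224.8
```

```text
t 12.32 pos [440.6 345.  329.1] phi -131.46 tilt [0.0081 0.0049] gap 33.9 F [1.  0.2 0.8] q [ 0.54  0.13  0.03  1.47  0.   -0.3 ]
shift units (tool xyz) [ 26.28 -25.16   0.29] turn z units 0.82 pure world d [  29.1 -727.    -9.1]
```

>>> {"fn": "apply_moves", "kwargs": {
  "increments": [
    [0.5,-0.48,0,0,0,0.8,0.2],
    [0.95,-0.91,0,0,0,0,0.2],
    [0.95,-0.91,0,0,0,0,0.2],
    [0.95,-0.91,0,0,0,0,0.2],
    [0.95,-0.91,0,0,0,0,0.2],
    [0.95,-0.91,0,0,0,0,0.2],
    [0.95,-0.91,0,0,0,0,0.2],
    [0.95,-0.91,0,0,0,0,0.2]
  ]
}}

```text
t: 12.98
eef_pos: [435.2, 145.1, 322.9]
tool_rot: [[-0.708, -0.706, -0.0], [-0.706, 0.708, -0.0], [0.0, 0.0, -1.0]]
force: [0.1, -0.3, -0.4]
finger_gap: 34.0
finger_force: 0.0
```

```bash
python3 go.py 469.7 -382 320 224.8; python3 - <<'E'
from h import *
p,d=capture("scene"); cv2.imwrite("pics/t1.png",cv2.resize(p[90:290,280:480,::-1],(600,600),interpolation=cv2.INTER_CUBIC))
E
```

```text
t 12.98 pos [435.2 145.1 322.9] phi -135.11 tilt [-0.0003 -0.0001] gap 34.0 F [ 0.1 -0.3 -0.4] q [ 0.18 -0.13 -0.23  1.47 -0.   -0.61]
shift units (tool xyz) [ 17.38 -19.89   0.15] turn z units 0.02 pure world d [  34.5 -527.1   -2.9]
```

View pics/t1.png

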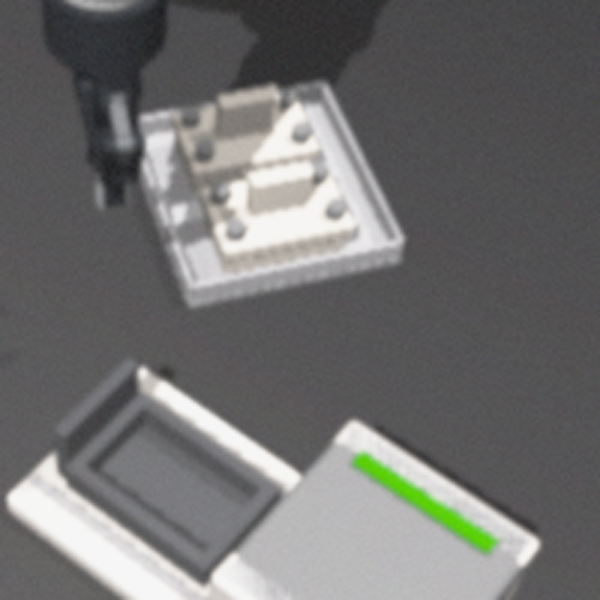

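The spent block stands flat in the tray's free half (crop ~(250,130)) beside the old one (~(285,205)); the slide's recess is empty (~(180,480)). On to the fresh block.

>>> {"fn": "apply_moves", "kwargs": {
  "increments": [
    [0.83,-0.95,0,0,0,0,0.2],
    [0.83,-0.95,0,0,0,0,0.2],
    [0.83,-0.95,0,0,0,0,0.2],
    [0.83,-0.95,0,0,0,0,0.2],
    [0.83,-0.95,0,0,0,0,0.2],
    [0.83,-0.95,0,0,0,0,0.2],
    [0.83,-0.95,0,0,0,0,0.2],
    [0.83,-0.95,0,0,0,0,0.2]
  ]
}}

```text
t: 13.7
eef_pos: [448.5, -56.2, 323.0]
tool_rot: [[-0.709, -0.706, -0.0], [-0.706, 0.709, 0.0], [-0.0, 0.0, -1.0]]
force: [0.4, 0.3, -0.0]
finger_gap: 34.0
finger_force: 0.0
```

>>> {"fn": "apply_moves", "kwargs": {
  "increments": [
    [0.83,-0.95,0,0,0,0,0.2],
    [0.83,-0.95,0,0,0,0,0.2],
    [0.83,-0.95,0,0,0,0,0.2],
    [0.83,-0.95,0,0,0,0,0.2],
    [0.83,-0.95,0,0,0,0,0.2],
    [0.83,-0.95,0,0,0,0,0.2],
    [0.83,-0.95,0,0,0,0,0.2],
    [0.83,-0.95,0,0,0,0,0.2]
  ]
}}

```text
t: 14.37
eef_pos: [461.8, -257.7, 322.7]
tool_rot: [[-0.709, -0.705, -0.0], [-0.705, 0.709, 0.0], [-0.0, 0.001, -1.0]]
force: [0.8, 0.5, 0.5]
finger_gap: 33.9
finger_force: 0.0
```

>>> {"fn": "apply_moves", "kwargs": {
  "increments": [
    [0.83,-0.95,0,0,0,0,0.2],
    [0.83,-0.95,0,0,0,0,0.2],
    [0.83,-0.95,0,0,0,0,0.2],
    [0.6,-0.7,0,0,0,0,0.2],
    [0.3,-0.3,0,0,0,0,0.2],
    [0,0,0,0,0,0,0.2],
    [0,0,0,0,0,0,0.2]
  ]
}}

```text
t: 14.95
eef_pos: [468.0, -358.6, 322.8]
tool_rot: [[-0.709, -0.705, -0.001], [-0.705, 0.709, 0.002], [-0.001, 0.002, -1.0]]
force: [0.5, 0.4, -0.2]
finger_gap: 33.9
finger_force: 0.0
```

```bash
python3 go.py 469.7 -382 225 224.8; python3 - <<'E'
from meas import *
# recess check from top view: slide dark steel rim, plus fresh block re-measure
p,d=capture("top"); cv2.imwrite("pics/r1.png",cv2.resize(p[180:300,260:500,::-1],(800,400),interpolation=cv2.INTER_CUBIC))
np.save("top1.npy",d); C=cloud("top",d); z=C[...,2]
w=np.zeros((480,640),bool); w[180:265,270:345]=1
for a,b in ((42,56),(56,100)):
    m=big(w&(z>a)&(z<b)); print(a,m.sum(),rect(C[m][:,:2]),np.median(z[m]))
m=big(w&(z>20)&(z<36)&(abs(C[...,0]-572)<60)&(abs(C[...,1]-23)<40)); print("floor",m.sum(),rect(C[m][:,:2]),np.median(z[m]))
# tray blocks
w[:]=0; w[200:312,130:250]=1
n,l,s,c=cv2.connectedComponentsWithStats((w&(z>66)).astype(np.uint8))
for i in range(1,n):
    if s[i,4]>40: print("rib",rect(C[l==i][:,:2]),np.median(z[l==i]))
E
```

```text
t 14.95 pos [ 468.  -358.6  322.8] phi -135.14 tilt [-0.0007  0.0015] gap 33.9 F [ 0.5  0.4 -0.2] q [-0.77  0.21  0.12  1.48  0.   -1.55]
shift units (tool xyz) [ 0.77 -0.9   4.89] turn z units 0.01 pure world d [  1.7 -23.4 -97.8]
42 566 (array([572.7,  22.5]), array([ 84., 123.]), -6.3) 48.68680591400562
56 181 (array([504.2,  30.1]), array([12.2, 79.5]), 83.6) 83.8336875901839
floor 995 (array([573.1,  22.5]), array([ 64.1, 102.8]), -6.6) 26.873198948716663
rib (array([502.9, 283.8]), array([14.2, 50.1]), 49.0) 76.68431383372808
rib (array([438.5, 340.8]), array([14.3, 49.6]), 49.0) 77.26919162546028
```

>>> {"fn": "apply_moves", "kwargs": {
  "increments": [
    [0.77,-0.9,0,0,0,0,0.2],
    [0,0,1,0,0,0,0.2],
    [0,0,1,0,0,0,0.2],
    [0,0,1,0,0,0,0.2],
    [0,0,1,0,0,0,0.2],
    [0,0,0.5,0,0,0,0.2],
    [0,0,0.4,0,0,0,0.2],
    [0,0,0,0,0,0,0.2]
  ]
}}

```text
t: 15.67
eef_pos: [469.5, -381.2, 223.6]
tool_rot: [[-0.708, -0.706, -0.002], [-0.706, 0.708, 0.003], [-0.0, 0.003, -1.0]]
force: [-0.6, 0.5, -0.7]
finger_gap: 33.8
finger_force: 0.0
```

```bash
python3 go.py 469.7 -382 223 224.8; python3 - <<'E'
from h import *
p,d=capture("scene"); cv2.imwrite("pics/g2.png",cv2.resize(p[290:480,80:330,::-1],(788,599),interpolation=cv2.INTER_CUBIC))
E
```

```text
t 15.67 pos [ 469.5 -381.2  223.6] phi -135.06 tilt [-0.0023  0.0026] gap 33.8 F [-0.6  0.5 -0.7] q [-0.79  0.29  0.01  1.3   0.   -1.58]
shift units (tool xyz) [ 0.02 -0.04  0.03] turn z units 0.03 pure world d [ 0.2 -0.8 -0.6]
```

View pics/g2.png

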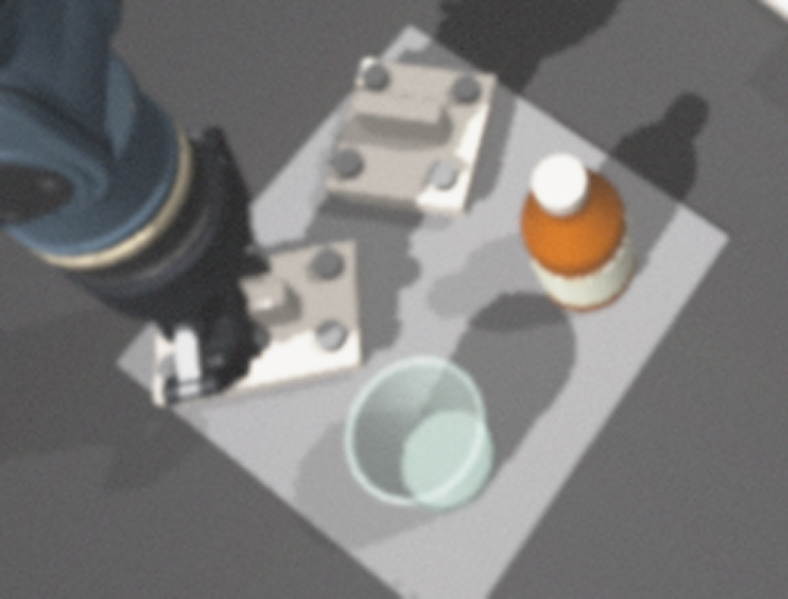

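Fingers straddle the fresh block's rib (crop ~(265,300)); square block, beaker and bottle are clear. Grip and lift high enough to pass the bottle.

>>> {"fn": "apply_moves", "kwargs": {
  "increments": [
    [0,0,0,0,0,0,1],
    [0,0,0,0,0,0,1],
    [0,0,0,0,0,0,1],
    [0,0,0,0,0,0,1],
    [0,0,0,0,0,0,1],
    [0,0,0,0,0,0,1]
  ],
  "squeeze": 80
}}

```text
t: 16.22
eef_pos: [470.3, -382.8, 227.0]
tool_rot: [[-0.709, -0.706, 0.002], [-0.706, 0.709, -0.001], [-0.0, -0.002, -1.0]]
force: [-1.7, 2.6, 6.2]
finger_gap: 12.5
finger_force: 82.9
```

>>> {"fn": "apply_moves", "kwargs": {
  "increments": [
    [0,0,-0.3,0,0,0,1],
    [0,0,-0.7,0,0,0,1],
    [0,0,-1,0,0,0,1],
    [0,0,-1,0,0,0,1],
    [0,0,-1,0,0,0,1],
    [0,0,-1,0,0,0,1],
    [0,0,-1,0,0,0,1],
    [0,0,-1,0,0,0,1]
  ]
}}

```text
t: 16.88
eef_pos: [469.6, -382.6, 364.6]
tool_rot: [[-0.709, -0.705, -0.002], [-0.705, 0.709, 0.002], [0.0, 0.003, -1.0]]
force: [0.1, -0.4, -3.9]
finger_gap: 12.2
finger_force: 81.4
```

>>> {"fn": "apply_moves", "kwargs": {
  "increments": [
    [0,0,-1,0,0,0.5,1],
    [0,0,0,0,0,1,1],
    [0,0,0,0,0,1,1],
    [0,0,0,0,0,1,1],
    [0,0,0,0,0,1,1],
    [0,0,0,0,0,1,1],
    [0,0,0,0,0,1,1],
    [0,0,0,0,0,1,1]
  ]
}}

```text
t: 17.55
eef_pos: [469.7, -382.7, 383.6]
tool_rot: [[-0.984, -0.178, -0.002], [-0.178, 0.984, 0.002], [0.002, 0.002, -1.0]]
force: [-0.5, 0.1, -4.8]
finger_gap: 13.0
finger_force: 81.4
```

>>> {"fn": "apply_moves", "kwargs": {
  "increments": [
    [0,0,0,0,0,1,1],
    [0,0,0,0,0,1,1],
    [0,0,0,0,0,1,1],
    [0,0,0,0,0,0.7,1],
    [0,0,0,0,0,0,1]
  ]
}}

```text
t: 17.97
eef_pos: [469.7, -382.7, 383.7]
tool_rot: [[-0.994, 0.114, -0.002], [0.114, 0.994, 0.002], [0.002, 0.001, -1.0]]
force: [-0.7, -0.8, -3.9]
finger_gap: 12.8
finger_force: 81.4
```

```bash
python3 go.py 572 22.5 330 173.4
```

```text
t 17.97 pos [ 469.7 -382.7  383.7] phi 173.47 tilt [-0.0021  0.0017] gap 12.8 F [-0.7 -0.8 -3.9] q [-0.79  0.26  0.3   1.61 -0.   -0.68]
shift units (tool xyz) [-2.78 20.71  2.71] turn z units 0.02 pure world d [102.3 405.2 -53.7]
```

>>> {"fn": "apply_moves", "kwargs": {
  "increments": [
    [-0.13,0.98,0,0,0,0,1],
    [-0.13,0.98,0,0,0,0,1],
    [-0.13,0.98,0,0,0,0,1],
    [-0.13,0.98,0,0,0,0,1],
    [-0.13,0.98,0,0,0,0,1],
    [-0.13,0.98,0,0,0,0,1],
    [-0.13,0.98,0,0,0,0,1],
    [-0.13,0.98,0,0,0,0,1]
  ]
}}

```text
t: 18.63
eef_pos: [508.2, -228.3, 384.3]
tool_rot: [[-0.994, 0.111, -0.001], [0.111, 0.994, 0.001], [0.001, 0.0, -1.0]]
force: [0.3, 0.5, -4.0]
finger_gap: 12.5
finger_force: 81.4
```

>>> {"fn": "apply_moves", "kwargs": {
  "increments": [
    [-0.13,0.98,0,0,0,0,1],
    [-0.13,0.98,0,0,0,0,1],
    [-0.13,0.98,0,0,0,0,1],
    [-0.13,0.98,0,0,0,0,1],
    [-0.13,0.98,0.3,0,0,0,1],
    [-0.13,0.98,0.5,0,0,0,1],
    [-0.13,0.98,0.5,0,0,0,1],
    [-0.13,0.98,0.5,0,0,0,1]
  ]
}}

```text
t: 19.3
eef_pos: [546.5, -74.8, 348.2]
tool_rot: [[-0.994, 0.111, -0.001], [0.111, 0.994, 0.0], [0.001, -0.0, -1.0]]
force: [0.1, -0.1, -4.1]
finger_gap: 12.2
finger_force: 81.5
```

>>> {"fn": "apply_moves", "kwargs": {
  "increments": [
    [-0.13,0.98,0.5,0,0,0,1],
    [-0.13,0.98,0.5,0,0,0,1],
    [-0.13,0.98,0.5,0,0,0,1],
    [-0.13,0.9,0.3,0,0,0,1],
    [-0.1,0.5,0.2,0,0,0,1],
    [0,0.2,0,0,0,0,1],
    [0,0,0,0,0,0,1],
    [0,0,0,0,0,0,1]
  ]
}}

```text
t: 19.97
eef_pos: [569.1, 12.6, 309.7]
tool_rot: [[-0.994, 0.112, 0.0], [0.112, 0.994, -0.001], [-0.0, -0.001, -1.0]]
force: [0.1, -0.5, -4.5]
finger_gap: 12.4
finger_force: 81.5
```

```bash
python3 go.py 572 22.5 280 173.4; cat > hold.py <<'E'
from meas import *
# block in hand: visible shoulder pixels (white) at expected height, seat frame offsets
s=get_state(); zb=s["eef_pos"][2]-223
print("tcp",s["eef_pos"].round(1),"base z",zb.round(1))
for n in ("top","scene"):
    p,d=capture(n); C=cloud(n,d); P=p.astype(int); z=C[...,2]
    near=np.hypot(C[...,0]-s["eef_pos"][0],C[...,1]-s["eef_pos"][1])<90
    m=near&(z>zb+28)&(z<zb+42)&(P.min(2)>70)
    print(n,m.sum(),rect(C[m][:,:2]),np.median(z[m]))
    cv2.imwrite(f"pics/h_{n}_{s['t']:.1f}.png",p[:,:,::-1])
    np.save(f"h_{n}.npy",d);np.save(f"hp_{n}.npy",p)
E
python3 hold.py
```

```text
t 19.97 pos [569.1  12.6 309.7] phi 173.54 tilt [ 0.0003 -0.0011] gap 12.4 F [ 0.1 -0.5 -4.5] q [-0.1   0.16  0.03  1.44 -0.    0.02]
shift units (tool xyz) [-0.09  0.51  1.48] turn z units 0.03 pure world d [  2.9   9.9 -29.7]
tcp [569.1  12.6 309.7] base z 86.7
top 0 (array([0., 0.]), array([0., 0.]), 0.0) nan
scene 1011 (array([587.5,   9.7]), array([ 69. , 142.6]), -6.8) 122.04025431279103
  return _methods._mean(a, axis=axis, dtype=dtype,
  ret = um.true_divide(
  ret = ret.dtype.type(ret / rcount)
```

```bash
cat > edge.py <<'E'
from meas import *
a=np.radians(-6.6);e=np.array([np.cos(a),np.sin(a)]);nn=np.array([-e[1],e[0]])
def edges(d,P,zb,c):
    C=cloud("scene",d);z=C[...,2]
    L=(C[...,:2]-c)@e; W=(C[...,:2]-c)@nn
    m=big((abs(L)<68)&(abs(W)<50)&(z>zb+31)&(z<zb+39)&(P.astype(int).min(2)>70))
    L,W=L[m],W[m]
    # edge per bin: extremes along strips, median over strips
    f=lambda A,B,fn,lo,hi:[fn(A[(B>=b)&(B<b+4)]) for b in range(lo,hi,4) if ((B>=b)&(B<b+4)).sum()>3]
    xp=f(L,W,np.max,-28,24); ym=f(W,L,np.min,-44,44); yp=f(W,L,np.max,20,44); xm=f(L,W,np.min,-28,24)
    for nm,v in (("x+",xp),("x-",xm),("y-",ym),("y+",yp)): print(nm,np.round(np.median(v),1) if v else None,len(v),end="  ")
    if len(ym)>5:
        print("slope y- deg",np.degrees(np.polyfit(np.arange(len(ym))*4,ym,1)[0]).round(2))
if __name__=="__main__":
    print("spent ref (seat 572.4,22.6)");edges(np.load("scene0.npy"),np.load("scene0p.npy"),27,np.array([572.4,22.6]))
    s=get_state();d=np.load("h_scene.npy");P=np.load("hp_scene.npy")
    print("fresh rel TCP");edges(d,P,s["eef_pos"][2]-223,s["eef_pos"][:2])
E
python3 edge.py; python3 - <<'E'
import cv2
p=cv2.imread("pics/h_scene_20.0.png"); cv2.imwrite("pics/c1.png",cv2.resize(p[150:330,240:480],(800,600),interpolation=cv2.INTER_CUBIC))
E
ls pics
```

```text
spent ref (seat 572.4,22.6)
x+ 52.7 13  x- -53.4 13  y- -33.8 22  y+ 31.6 6  slope y- deg -0.28
fresh rel TCP
x+ 53.8 13  x- 13.9 13  y- -34.1 22  y+ 31.8 6  slope y- deg -0.01
c1.png
g1.png
g2.png
h_scene_20.0.png
h_top_20.0.png
r1.png
scene0.png
t1.png
top0.png
```

View pics/c1.png

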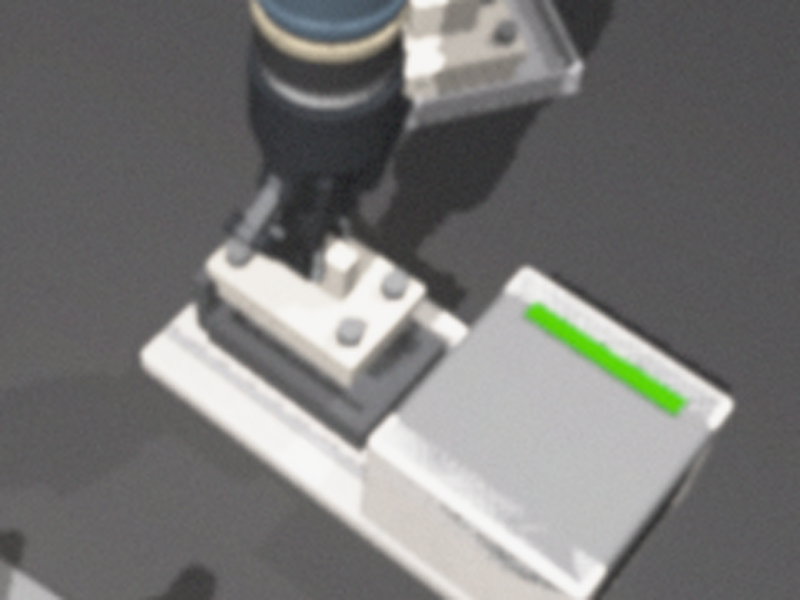

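The block hangs level above the recess (shoulder crop ~(320,300)), slightly to −y. Centre and lower to just above the rim.

>>> {"fn": "apply_moves", "kwargs": {
  "increments": [
    [-0.09,0.51,0,0,0,0.05,1],
    [0,0,0.5,0,0,0,1],
    [0,0,0.5,0,0,0,1],
    [0,0,0.3,0,0,0,1],
    [0,0,0.2,0,0,0,1],
    [0,0,0,0,0,0,1],
    [0,0,0,0,0,0,1]
  ]
}}

```text
t: 20.65
eef_pos: [571.6, 23.0, 278.4]
tool_rot: [[-0.993, 0.117, -0.002], [0.117, 0.993, 0.0], [0.002, -0.0, -1.0]]
force: [0.7, -0.1, -4.3]
finger_gap: 12.2
finger_force: 81.4
```

```bash
python3 go.py 571.8 22.7 270 173.35; python3 - <<'E'
from edge import *
s=get_state(); p,d=capture("scene")
edges(d,p,s["eef_pos"][2]-223,np.array([572.4,22.6]))
E
```

```text
t 20.65 pos [571.6  23.  278.4] phi 173.3 tilt [-0.0017  0.    ] gap 12.2 F [ 0.7 -0.1 -4.3] q [-0.08  0.18 -0.01  1.38 -0.    0.04]
shift units (tool xyz) [-0.01 -0.02  0.42] turn z units -0.01 pure world d [ 0.2 -0.3 -8.4]
x+ 52.4 13  x- 12.9 13  y- -33.6 22  y+ 31.4 6  slope y- deg 0.01
```

>>> {"fn": "apply_moves", "kwargs": {
  "increments": [
    [-0.03,0,0.2,0,0,0,1],
    [0,0,0.2,0,0,0,1],
    [0,0,0.1,0,0,0,1],
    [0,0,0.1,0,0,0,1],
    [0,0,0,0,0,0,1]
  ]
}}

```text
t: 21.12
eef_pos: [572.3, 23.1, 266.6]
tool_rot: [[-0.993, 0.117, -0.001], [0.117, 0.993, 0.0], [0.001, -0.0, -1.0]]
force: [-0.1, -0.2, -3.6]
finger_gap: 12.5
finger_force: 81.5
```

>>> {"fn": "apply_moves", "kwargs": {
  "increments": [
    [0,0,0.1,0,0,0,1],
    [0,0,0.1,0,0,0,1],
    [0,0,0,0,0,0,1]
  ]
}}

```text
t: 21.37
eef_pos: [572.4, 23.1, 262.9]
tool_rot: [[-0.993, 0.117, -0.001], [0.117, 0.993, 0.0], [0.001, -0.0, -1.0]]
force: [-0.9, -0.5, -4.0]
finger_gap: 12.2
finger_force: 81.5
```

No contact force 8 mm below the rim, so it is going into the recess. Continue to seating.

>>> {"fn": "apply_moves", "kwargs": {
  "increments": [
    [0,0,0.15,0,0,0,1],
    [0,0,0.15,0,0,0,1],
    [0,0,0.1,0,0,0,1],
    [0,0,0.1,0,0,0,1],
    [0,0,0,0,0,0,1]
  ]
}}

```text
t: 21.78
eef_pos: [572.3, 23.0, 252.5]
tool_rot: [[-0.993, 0.117, -0.001], [0.117, 0.993, 0.0], [0.001, -0.0, -1.0]]
force: [-0.4, -0.5, -3.8]
finger_gap: 12.2
finger_force: 81.5
```

>>> {"fn": "apply_moves", "kwargs": {
  "increments": [
    [0,0,0.1,0,0,0,1],
    [0,0,0,0,0,0,1]
  ]
}}

```text
t: 21.95
eef_pos: [572.5, 23.0, 251.0]
tool_rot: [[-0.993, 0.117, -0.0], [0.117, 0.993, 0.0], [0.0, -0.0, -1.0]]
force: [-0.4, 0.2, -3.2]
finger_gap: 12.7
finger_force: 81.5
```

>>> {"fn": "apply_moves", "kwargs": {
  "increments": [
    [0,0,0.1,0,0,0,1],
    [0,0,0,0,0,0,1]
  ]
}}

```text
t: 22.12
eef_pos: [572.7, 23.1, 250.1]
tool_rot: [[-0.993, 0.116, 0.001], [0.116, 0.993, -0.0], [-0.001, 0.0, -1.0]]
force: [-0.6, 0.4, -0.3]
finger_gap: 12.2
finger_force: 81.9
```

Contact at the predicted height; press a little.

>>> {"fn": "apply_moves", "kwargs": {
  "increments": [
    [0,0,0.1,0,0,0,1],
    [0,0,0,0,0,0,1]
  ]
}}

```text
t: 22.28
eef_pos: [572.8, 23.2, 249.9]
tool_rot: [[-0.993, 0.116, 0.002], [0.116, 0.993, -0.0], [-0.002, 0.0, -1.0]]
force: [-4.1, 1.0, 6.5]
finger_gap: 12.5
finger_force: 82.8
```

>>> {"fn": "apply_moves", "kwargs": {
  "increments": [
    [0,0,0.1,0,0,0,1],
    [0,0,0,0,0,0,1]
  ]
}}

```text
t: 22.45
eef_pos: [573.4, 23.2, 249.9]
tool_rot: [[-0.993, 0.116, 0.005], [0.116, 0.993, -0.001], [-0.005, 0.0, -1.0]]
force: [-4.7, 1.8, 11.8]
finger_gap: 12.3
finger_force: 83.5
```

>>> {"fn": "apply_moves", "kwargs": {
  "increments": [
    [0,0,-0.15,0,0,0,0.2],
    [0,0,0,0,0,0,0.2],
    [0,0,0,0,0,0,0.2],
    [0,0,0,0,0,0,0.2],
    [0,0,-0.3,0,0,0,0.2],
    [0,0,-0.6,0,0,0,0.2],
    [0,0,-1,0,0,0,0.2],
    [0,0,-1,0,0,0,0.2]
  ]
}}

```text
t: 23.12
eef_pos: [572.3, 23.0, 306.9]
tool_rot: [[-0.993, 0.117, -0.002], [0.117, 0.993, 0.0], [0.002, -0.0, -1.0]]
force: [-0.5, 0.8, -0.5]
finger_gap: 34.4
finger_force: 0.0
```

>>> {"fn": "apply_moves", "kwargs": {
  "increments": [
    [0,0,-0.8,0,0,0,0.2],
    [0.8,0,0,0,0,0,0.5],
    [1,0,0,0,0,0,1],
    [1,0,0,0,0,0,1],
    [1,0,0,0,0,0,1],
    [0.8,0,0,0,0,0,1],
    [0.4,0,0,0,0,0,1],
    [0,0,0,0,0,0,1]
  ]
}}

```text
t: 23.78
eef_pos: [472.3, 34.9, 323.4]
tool_rot: [[-0.993, 0.116, 0.001], [0.116, 0.993, -0.0], [-0.001, 0.0, -1.0]]
force: [0.8, -0.6, 0.0]
finger_gap: 0.0
finger_force: 0.0
```

```bash
python3 go.py 472.7 34.2 236 173.4; python3 - <<'E'
from edge import *
p,d=capture("scene"); C=cloud("scene",d); np.save("s2.npy",d)
edges(d,p,27,np.array([572.4,22.6]))
L=(C[...,:2]-[572.4,22.6])@e; W=(C[...,:2]-[572.4,22.6])@nn; z=C[...,2]
for nm,(l0,l1,w0,w1,a,b) in {"sh":(-36,36,-30,-12,50,75),"shfar":(30,38,-30,30,50,75)}.items():
    m=(L>l0)&(L<l1)&(W>w0)&(W<w1)&(z>a)&(z<b); A=np.c_[L[m],W[m],np.ones(m.sum())]
    print(nm,m.sum(),np.linalg.lstsq(A,z[m],rcond=None)[0].round(4))
m=(abs(L)<27)&(abs(W)<9)&(z>90);print("rib z",np.median(z[m]), m.sum())
cv2.imwrite("pics/s2.png",cv2.resize(p[150:330,240:480,::-1],(800,600),interpolation=cv2.INTER_CUBIC))
E
```

```text
t 23.78 pos [472.3  34.9 323.4] phi 173.33 tilt [ 0.001 -0.   ] gap 0.0 F [ 0.8 -0.6  0. ] q [-0.07 -0.09 -0.2   1.46  0.    0.05]
shift units (tool xyz) [-0.02 -0.03  4.37] turn z units -0.02 pure world d [  0.4  -0.7 -87.4]
x+ 54.0 13  x- -52.1 13  y- -33.5 22  y+ 32.6 6  slope y- deg -0.23
sh 269 [-1.67000e-02  1.49000e-02  6.29346e+01]
shfar 76 [ 7.03300e-01 -2.51000e-02  4.09698e+01]
rib z 99.50826574423184 206
```

View pics/s2.png

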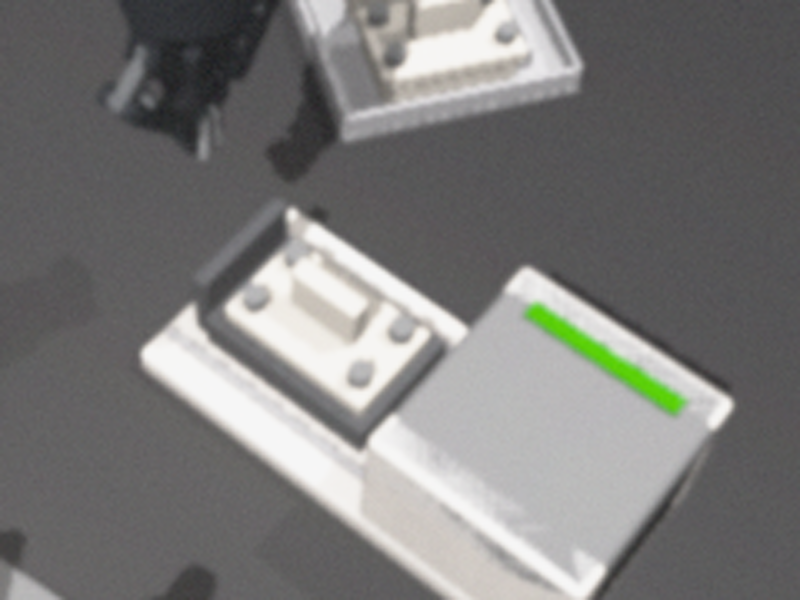

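The fresh block is seated flush (shoulder z≈63, rib top z≈99.5, as the spent block had); slide out, rib at crop ~(330,295). Lower the closed fingers in front of the push plate and push.

>>> {"fn": "apply_moves", "kwargs": {
  "increments": [
    [0,-0.03,1,0,0,0,1],
    [0,0,1,0,0,0,1],
    [0,0,1,0,0,0,1],
    [0,0,0.8,0,0,0,1],
    [0,0,0.4,0,0,0,1],
    [0,0,0.1,0,0,0,1],
    [0,0,0,0,0,0,1]
  ]
}}

```text
t: 24.42
eef_pos: [473.6, 34.0, 236.0]
tool_rot: [[-0.993, 0.117, -0.001], [0.117, 0.993, -0.0], [0.001, -0.0, -1.0]]
force: [-0.7, 0.1, -0.8]
finger_gap: -0.1
finger_force: 0.0
```

>>> {"fn": "apply_moves", "kwargs": {
  "increments": [
    [-0.2,0,0,0,0,0,1],
    [-0.2,0,0,0,0,0,1],
    [-0.1,0,0,0,0,0,1],
    [-0.1,0,0,0,0,0,1],
    [-0.1,0,0,0,0,0,1],
    [-0.1,0,0,0,0,0,1],
    [0,0,0,0,0,0,1]
  ]
}}

```text
t: 25.0
eef_pos: [488.8, 32.4, 236.4]
tool_rot: [[-0.993, 0.116, -0.002], [0.116, 0.993, 0.0], [0.002, 0.0, -1.0]]
force: [-3.7, 0.2, 3.6]
finger_gap: -0.0
finger_force: 2.1
```

```bash
python3 go.py 532.3 27.5 236 173.4
```

```text
t 25.0 pos [488.8  32.4 236.4] phi 173.32 tilt [-0.0017  0.0005] gap -0.0 F [-3.7  0.2  3.6] q [-0.07 -0.01 -0.3   1.29  0.    0.05]
shift units (tool xyz) [-2.19  0.01  0.01] turn z units -0.02 pure world d [43.5 -4.9 -0.4]
```

>>> {"fn": "apply_moves", "kwargs": {
  "increments": [
    [-0.2,0,0,0,0,0,1],
    [-0.25,0,0,0,0,0,1],
    [-0.25,0,0,0,0,0,1],
    [-0.25,0,0,0,0,0,1],
    [-0.25,0,0,0,0,0,1],
    [-0.25,0,0,0,0,0,1],
    [-0.2,0,0,0,0,0,1],
    [-0.15,0,0,0,0,0,1]
  ]
}}

```text
t: 25.67
eef_pos: [523.3, 28.5, 236.1]
tool_rot: [[-0.993, 0.116, -0.006], [0.116, 0.993, 0.001], [0.006, 0.0, -1.0]]
force: [-9.5, 2.4, 7.7]
finger_gap: -0.1
finger_force: 4.6
```

>>> {"fn": "apply_moves", "kwargs": {
  "increments": [
    [-0.15,0,0,0,0,0,1],
    [-0.1,0,0,0,0,0,1],
    [-0.1,0,0,0,0,0,1],
    [0,0,0,0,0,0,1]
  ]
}}

```text
t: 26.0
eef_pos: [530.0, 27.7, 236.1]
tool_rot: [[-0.993, 0.116, -0.006], [0.116, 0.993, 0.001], [0.006, 0.0, -1.0]]
force: [-9.1, 2.2, 7.6]
finger_gap: -0.2
finger_force: 4.8
```

>>> {"fn": "apply_moves", "kwargs": {
  "increments": [
    [-0.1,0,0,0,0,0,1],
    [-0.05,0,0,0,0,0,1],
    [0,0,0,0,0,0,1]
  ]
}}

```text
t: 26.25
eef_pos: [532.5, 27.4, 236.1]
tool_rot: [[-0.993, 0.116, -0.007], [0.116, 0.993, 0.001], [0.007, 0.0, -1.0]]
force: [-9.9, 0.7, 7.8]
finger_gap: -0.1
finger_force: 5.2
```

>>> {"fn": "apply_moves", "kwargs": {
  "increments": [
    [-0.1,0,0,0,0,0,1],
    [0,0,0,0,0,0,1]
  ]
}}

```text
t: 26.42
eef_pos: [533.2, 27.4, 236.1]
tool_rot: [[-0.993, 0.116, -0.011], [0.116, 0.993, 0.002], [0.012, 0.0, -1.0]]
force: [-15.1, 2.1, 11.8]
finger_gap: -0.1
finger_force: 7.6
```

>>> {"fn": "apply_moves", "kwargs": {
  "increments": [
    [-0.1,0,0,0,0,0,1],
    [0,0,0,0,0,0,1]
  ]
}}

```text
t: 26.58
eef_pos: [534.0, 27.3, 236.1]
tool_rot: [[-0.993, 0.116, -0.015], [0.116, 0.993, 0.002], [0.016, 0.0, -1.0]]
force: [-19.7, 2.3, 15.4]
finger_gap: 0.1
finger_force: 10.0
```

Force has risen to 20 N against the stop: fully home. Hold, then draw back.

>>> {"fn": "apply_moves", "kwargs": {
  "increments": [
    [0,0,0,0,0,0,1],
    [0,0,0,0,0,0,1],
    [0,0,0,0,0,0,1],
    [0,0,0,0,0,0,1],
    [0,0,0,0,0,0,1],
    [0,0,0,0,0,0,1],
    [0,0,0,0,0,0,1],
    [0,0,0,0,0,0,1]
  ]
}}

```text
t: 27.25
eef_pos: [533.9, 27.3, 236.1]
tool_rot: [[-0.993, 0.116, -0.015], [0.116, 0.993, 0.002], [0.015, 0.0, -1.0]]
force: [-19.2, 2.3, 14.9]
finger_gap: -0.1
finger_force: 9.8
```

```bash
python3 - <<'E'
from edge import *
p,d=capture("scene"); C=cloud("scene",d)
L=(C[...,:2]-[572.4,22.6])@e; W=(C[...,:2]-[572.4,22.6])@nn; z=C[...,2]
m=(abs(W)<30)&(L>-60)&(L<80)&(z>78)&(z<110)
m1=(abs(W)<7)&(L<75)&(L>-25)&(z>92)&(z<108)
print("rib span L",np.percentile(L[m1],[1,99]) if m1.any() else None, m1.sum())
E
```

```text
rib span L [20.68435371 69.84105986] 198
```

>>> {"fn": "apply_moves", "kwargs": {
  "increments": [
    [0.1,0,0,0,0,0,1],
    [0.2,0,0,0,0,0,1],
    [0.25,0,0,0,0,0,1],
    [0.25,0,0,0,0,0,1],
    [0.25,0,0,0,0,0,1],
    [0.25,0,0,0,0,0,1],
    [0.25,0,0,0,0,0,1],
    [0.25,0,0,0,0,0,1]
  ]
}}

```text
t: 27.97
eef_pos: [501.7, 30.9, 236.1]
tool_rot: [[-0.993, 0.116, -0.003], [0.116, 0.993, 0.001], [0.003, 0.0, -1.0]]
force: [-4.4, 2.3, 4.2]
finger_gap: 0.3
finger_force: 2.6
```

>>> {"fn": "apply_moves", "kwargs": {
  "increments": [
    [0.25,0,0,0,0,0,1],
    [0.25,0,0,0,0,0,1],
    [0.2,0,0,0,0,0,1],
    [0.2,0,0,0,0,0,1],
    [0.3,0,0,0,0,0,1],
    [0.5,0,0,0,0,0,1],
    [0.5,0,0,0,0,0,1],
    [0.5,0,0,0,0,0,1]
  ]
}}

```text
t: 28.63
eef_pos: [449.6, 36.7, 236.6]
tool_rot: [[-0.993, 0.117, 0.003], [0.117, 0.993, -0.001], [-0.003, -0.0, -1.0]]
force: [0.5, -0.5, -0.2]
finger_gap: 0.0
finger_force: 0.0
```

>>> {"fn": "apply_moves", "kwargs": {
  "increments": [
    [0.5,0,-0.5,0,0,0,1],
    [0.5,0,-1,0,0,0,1],
    [0.5,0,-1,0,0,0,1],
    [0,0,-1,0,0,0,1],
    [0,0,-1,0,0,0,1],
    [0,0,-0.5,0,0,0,1],
    [0,0,0,0,0,0,1],
    [0,0,0,0,0,0,1]
  ]
}}

```text
t: 29.3
eef_pos: [420.1, 40.3, 336.5]
tool_rot: [[-0.993, 0.117, 0.002], [0.117, 0.993, -0.0], [-0.002, -0.0, -1.0]]
force: [0.3, 1.2, -0.6]
finger_gap: -0.0
finger_force: 0.0
```

```bash
python3 - <<'E'
from edge import *
p,d=capture("scene"); C=cloud("scene",d)
edges(d,p,27,np.array([572.4,22.6]))
L=(C[...,:2]-[572.4,22.6])@e; W=(C[...,:2]-[572.4,22.6])@nn; z=C[...,2]
m=(L>-75)&(L<-58)&(abs(W)<45)&(z>70)&(z<92);print("plate top L",np.percentile(L[m],[2,98]).round(1),np.median(z[m]).round(1))
m=(L>-36)&(L<36)&(W>-30)&(W<-12)&(z>50)&(z<75);print("sh z",np.median(z[m]))
d0=np.load("scene0.npy");p0=np.load("scene0p.npy");C0=cloud("scene",d0);L0=(C0[...,:2]-[572.4,22.6])@e;W0=(C0[...,:2]-[572.4,22.6])@nn;z0=C0[...,2]
m=(L0>-75)&(L0<-58)&(abs(W0)<45)&(z0>70)&(z0<92);print("before plate L",np.percentile(L0[m],[2,98]).round(1))
m=(L0>-36)&(L0<36)&(W0>-30)&(W0<-12)&(z0>50)&(z0<75);print("before sh z",np.median(z0[m]))
df=cv2.absdiff(p,p0).max(2)[300:470,120:310]; print("mat-area changed px",(df>60).sum())
s=get_state();print(s["t"],s["eef_pos"].round(),s["force"].round(1))
cv2.imwrite("pics/end.png",p[:,:,::-1])
E
```

```text
x+ 53.8 13  x- -52.2 13  y- -33.6 22  y+ 31.8 6  slope y- deg 0.02
plate top L [-73.6 -62. ] 82.9
sh z 62.34007090697742
before plate L [-73.8 -62.2]
before sh z 62.34777896735852
mat-area changed px 1468
29.35 [420.  40. 335.] [ 0.1  0.7 -0.4]
```

View pics/end.png

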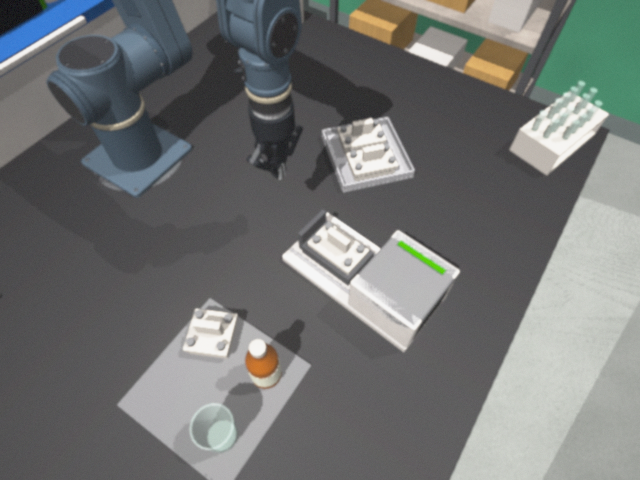

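The end view shows the fresh block seated in the fully sprung-out slide (337,243) and both read blocks upright in the tray (365,130 and 373,155). The square block, bottle and beaker are where they started, and the arm is clear.

```bash
python3 -c "
from workcell import *
print(finish_job())"
```

```text
the job is handed in; nothing more can be done
None
```

The job is handed in at about 29 s: the spent block stands in the tray's free half, and the fresh block sits flush in the slide, which was pushed fully home (45 mm), held about 1 s, and sprang right back out.

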